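# Shift a gated floor shifter round its L-shaped gate

## Task

On the swap-meet table a car's floor shifter stands on a plywood board, its lever in the long leg of an L-shaped gate. Put it in the last gear position: push the ball knob away from you along the long leg as far as it goes, then push it sideways through the short leg, to your left, fully to the end of the slot, and leave it there. Only push from outside with the fingers, never take the knob or its stem between them, and do not disturb the parts lying around.

Things in the scene. Friction and masses are not known exactly. Their poses are not given: they have to be found in the camera images.
- shifter: Fixed floor shifter: plywood board 250 x 190 x 18 mm, on it a black housing under an aluminium gate plate 150 x 120 mm, whose top is 116 mm above the table. Origin: centre of the board's underside, on the table. x: along the long leg of the gate to the corner (away from the robot, turned up to 0.55 rad either way); y: along the short leg to its end (left); z up.
- corner (a point): Corner of the L-shaped slot, at (27, 0, 116) mm in the shifter's frame, level with the plate's top. The slot is 16 mm wide. In the shifter's frame its long leg runs along y = 0 from x = -35 to +35 mm; from the far end of that (x 19 to 35 mm) the short leg runs to y = +38 mm.
- pivot (a point): Point about which the lever tilts, inside the housing, at (0, 0, 40) mm in the shifter's frame. The lever is a steel stem 10 mm thick with a black ball knob on top; the stem passes through the slot and is guided by its edges.
- knob (a point): Centre of the black ball knob (44 mm diameter), 160 mm from the pivot; 187 to 200 mm above the table in the long leg, about 178 mm at the end of the short leg. z points up the stem. In the shifter's frame it is at (160 sin a cos b, 160 sin b, 40 + 160 cos a cos b) mm; a, b: joints shift_long, shift_cross.
- shift_long (a joint): Tilt a of the lever along the long leg, rad: 0 upright, positive towards the corner (shifter's +x). The slot stops it at about -0.38 and +0.38; it starts between -0.36 and -0.12. It stays where it is left; moving it takes about 2 N at the knob. The lever enters the short leg only above about 0.33.
- shift_cross (a joint): Tilt b of the lever along the short leg, rad: 0 in the long leg (about 0.04 of play), positive towards the end of the short leg (shifter's +y), where the slot's end stops it at about 0.39. It stays where it is left; moving it takes about 2 N at the knob.
- filter: Loose white canister filter, 76 mm diameter, 88 mm tall, standing on the table left of the shifter; origin at the centre of its underside. Leave alone.
- coupler: Loose black rubber hose coupler, a tube 80 mm in diameter, 65 mm tall, on end right of the shifter; origin at the centre of its underside. Leave alone.
- carton: Loose cardboard carton 70 x 110 x 45 mm beyond the shifter; origin at the centre of its underside. Leave alone.
- pulley: Loose steel belt pulley, 80 mm diameter, 40 mm tall, right of the shifter; origin at the centre of its underside. Leave alone.
- yellow_box: Loose yellow box 60 x 90 x 60 mm at the left; origin at the centre of its underside. Leave alone.
- tape: Loose white roll of tape, 104 mm diameter, 45 mm tall, lying flat at the left; origin at the centre of its underside. Leave alone.
- wrench: Loose steel wrench lying flat at the right; origin near its middle. Leave alone.

How it is judged:
On the way, in this order (a step that is already met when the one before it is completed fails the run):
1. the lever has been pushed along the long leg to the corner, not yet into the short leg (value of joint shift_long above 0.33 rad and value of joint shift_cross below 0.1 rad), for 0.1 s.
2. the lever has been pushed to the end of the short leg (value of joint shift_long above 0.31 rad and value of joint shift_cross above 0.355 rad), for 0.2 s.
At the end, for the whole second after the job is handed in: The lever rests at the end of the short leg: shift_cross above 0.355 rad (its stop is at about 0.39), shift_long above 0.31 rad; every loose part is within 30 mm of where it began (all of step 2 and velocity of joint shift_cross between -0.05 and 0.05 rad/s and distance of each of filter, coupler, carton, pulley, yellow_box, tape, wrench from where it was at the start of the episode below 0.03 m); the robot touches nothing.
It fails at once if the knob or its stem is taken between the fingers (the grasp point comes within 14 mm of the knob's axis, or 9 mm of the stem's) ((x of the grasp point in the frame of knob between -0.014 and 0.014 m and y of the grasp point in the frame of knob between -0.014 and 0.014 m and z of the grasp point in the frame of knob between -0.03 and 0.03 m) or (x of the grasp point in the frame of knob between -0.009 and 0.009 m and y of the grasp point in the frame of knob between -0.009 and 0.009 m and z of the grasp point in the frame of knob between -0.08 and -0.03 m)).
It fails at once if a loose part lying around is moved by more than 30 mm or lifted (distance of any of filter, coupler, carton, pulley, yellow_box, tape, wrench from where it was at the start of the episode above 0.03 m).
It also fails if it takes over 45 s, if anything falls off the work surface, if the arm or the gripper's body presses on something with over 40 N, if the wrist force passes 120 N, or if a joint passes its speed limit or range.

## Robot

A 6-joint arm with a two-finger parallel gripper is mounted at the origin on the work surface. World frame = base frame: x ahead of the robot, y to its left, z up, the work surface at z = 0. Lengths are in m, angles in rad, forces in N, time in s.
With the tool pointing down it reaches from about 0.375 to 0.9 m from the base axis. Payload 3.1 kg.
Tool frame: the origin (TCP) lies midway between the tips of the shut fingers; the grasp point (between the pads) lies 19 mm behind it (pinch_z is the distance from the TCP to the grasp point, in m); y points along the fingers, z is the direction in which the jaws open and shut, and the axes are right-handed (so a half turn about y gives the same grasp; the last joint's range is limited). The gripper opens to 87 mm and grips with 3 to 60 N. Pads are 19 mm wide; open, the fingers measure 117 mm over their backs; the gripper's body (75 mm by 190 mm) begins 51 mm behind the grasp point.
Start: joints at [-1.419, 0.527, 1.433, -0, 1.181, -0.178], TCP at [0.203, -0.591, 0.223] pointing down, gripper open.
Joint ranges: [-3.08, 3.08], [-0.75, 2.2], [0.22, 2.44], [-1.43, 4.57], [0, 2.65], [-2.85, 2.85]. Speed limits (rad/s): [2.79, 2.79, 3.14, 3.14, 3.14, 3.14].

## Interface

Orientations are given as a unit quaternion [x, y, z, w].
In Python, from rig import * gives the robot as it stands.
- The arm moves only by the tool drive_tool, never from a script. Its argument "plan" is a list of rows, each a list of 7 numbers: the shift along the tool's x, y, z in mm, then the turn, a rotation vector about the tool's x, y, z in degrees, then the finger opening in mm, from 0 to 87. A call has 1 to 10 rows; each row is the pose to reach, as a shift and turn from the pose commanded when the call began, along the tool's axes at that moment; what a row does not reach only later rows make up. A row lasts 1/10 s, in which the tool goes at most 50 mm and 8.59 degrees, less where a joint would pass 70% of its speed; a pose out of reach is approached as far as the arm can. A call with a gripper value outside its range is refused whole. The fingers move at their own pace and stop on an object; "newtons" is the grip in N (left out, the last holds). Time passes only in rows, so rows that repeat a pose let the fingers close. It gives the time, the measured TCP pose, the force and the opening at its end, in the units of the state.
- get_obs(): the state, without advancing time (a new reading comes with each control period).
- camera(name): name is "side" or "top" or "wrist"; returns the picture (480x640x3 uint8, blue, green, red); there is no depth.
- get_calibration(name): a dict with "fx", "fy", "cx", "cy" (pixels), "D" ([k1, k2, p1, p2, k3] as OpenCV has them; the pictures are not rectified), "origin" and "rotation" of the camera in the world; the wrist camera has in their place "tool_from_camera" (4x4, takes a point from camera to tool coordinates, whose origin is the TCP and whose axes are the tool frame's). Camera axes: x right, y down, z forward; pixel columns grow to the right and rows downward; lengths in m; the calibration is good to about 2 mm. A picture is of the moment at which its call begins: read the wrist's pose just before it. get_calibration takes no time and is no camera call.
- hand_in(): hands the job in, once; it reports no verdict.
Trained networks look in the newest picture that a camera, given by its name, has taken for a name from the list of things; names that differ only in an ending like _2 or _b are one class to them, and where a whole thing is asked for, a point or a joint stands for the part that bears it (a point fixed in the world has none). Each returns a list of dicts, best first, with "conf" (0 to 1); they miss things now and then, are a little off and sometimes report something else, mostly with a low value. They report only what shows in the picture. A call takes as long as a camera call.
- spot_in(camera, target): "location" ([column, row] in pixels, amid what is visible of it).
- mark_of(camera, target): "location" ([column, row] in pixels: a listed point, or the origin of a listed thing).
The state is a dict: "time": time; "q": joint angles; "joint_velocities": joint speeds; "joint_torque": joint torques, N m; "position": TCP position; "tool_rot": TCP orientation; "ft_force": force on the tool from outside, world axes, zero at the start; "moment": the same for the moment, N m; "grip_width": finger opening in m.
Only numpy, scipy, OpenCV 4.12 (cv2) and the standard library are available. Lean on these libraries where they do the work, as an engineer would, in place of code of your own. Each camera call takes 0.05 s, during which the arm holds its last target. There are 200 camera calls.

## Working session

There is one attempt and no reset: what is moved stays moved. The work goes in short steps, Python scripts to look and compute and a tool call to move; the robot and the scene stay as the last step left them, time stands still between calls to the robot, and variables do not carry over. Pictures are saved under pics/ and viewed, about 8 in all and at most 12, crops included, and the job is handed in when it is done.

Besides the shell and the picture viewer there is one more tool, called after "Emit:" as name([rows], argument=value, ...), one row to a line, values as JSON. drive_tool: Moves the arm, as the interface text tells. Its arguments: {"type":"object","properties":{"plan":{"type":"array","items":{"type":"array","items":{"type":"number"}}},"newtons":{"type":"number"}},"required":["plan"]}

```bash
mkdir -p pics
cat > h.py <<'E'
from rig import *
import numpy as np, cv2
from scipy.spatial.transform import Rotation as R
def ray(cam,px):
    c=get_calibration(cam)
    K=np.array([[c['fx'],0,c['cx']],[0,c['fy'],c['cy']],[0,0,1.]])
    u=cv2.undistortPoints(np.array([[px]],float),K,np.array(c['D'],float))[0,0]
    d=np.array(c['rotation'])@np.array([u[0],u[1],1.])
    return np.array(c['origin']),d/np.linalg.norm(d)
def atz(cam,px,z):
    o,d=ray(cam,px); return o+d*(z-o[2])/d[2]
def tri(a,b):
    (o1,d1),(o2,d2)=a,b
    t=np.linalg.lstsq(np.c_[d1,-d2],o2-o1,rcond=None)[0]
    p,q=o1+t[0]*d1,o2+t[1]*d2
    return (p+q)/2,np.linalg.norm(p-q)
E
python3 - <<'E'
from h import *
np.set_printoptions(precision=4,suppress=True)
o=get_obs();print(o)
print(R.from_quat(o['tool_rot']).as_matrix())
ims=[camera(n) for n in("top","side")]
for n,i in zip(("top","side"),ims): cv2.imwrite(f"pics/{n}0.png",i)
P={}
for t in("knob","corner","pivot","shifter"):
    for n in("top","side"):
        r=mark_of(n,t); print(t,n,r[:2])
        if r:P[t,n]=r[0]['location']
    if (t,'top') in P and (t,'side') in P: print(t,tri(ray('top',P[t,'top']),ray('side',P[t,'side'])))
E
```

```text
{'time': 0.0, 'q': array([-1.4185,  0.5285,  1.4339, -0.    ,  1.1814, -0.1785]), 'joint_velocities': array([-0.0013, -0.001 ,  0.0006,  0.0009,  0.0009,  0.0014]), 'joint_torque': array([ -0.0003, -44.0039, -17.659 ,   0.0633,   0.0581,  -0.0002]), 'position': array([ 0.2029, -0.5904,  0.2216]), 'tool_rot': array([-0.1164,  0.6982, -0.6967,  0.1164]), 'ft_force': array([-0.5334, -0.226 ,  0.5723]), 'moment': array([-0.0124, -0.0249,  0.0202]), 'grip_width': 0.08707617125594691}
[[-0.9458 -0.0003  0.3248]
 [-0.3248  0.0021 -0.9458]
 [-0.0004 -1.     -0.0021]]
knob top [{'location': [315.3, 264.1], 'conf': 0.61}]
knob side [{'location': [308.8, 222.5], 'conf': 0.59}]Traceback (most recent call last):
  File "<stdin>", line 12, in <module>
  File "h.py", line 8, in ray
    d=np.array(c['rotation'])@np.array([u[0],u[1],1.])
      ~~~~~~~~~~~~~~~~~~~~~~~^~~~~~~~~~~~~~~~~~~~~~~~~
ValueError: matmul: Input operand 1 has a mismatch in its core dimension 0, with gufunc signature (n?,k),(k,m?)->(n?,m?) (size 3 is different from 4)
```

```bash
sed -i "s/d=np.array(c\['rotation'\])@np.array(\[u\[0\],u\[1\],1.\])/d=R.from_quat(c['rotation']).apply([u[0],u[1],1.])/" h.py
python3 - <<'E'
from h import *
np.set_printoptions(precision=4,suppress=True)
P={}
for t in("knob","corner","pivot","shifter"):
    for n in("top","side"):
        r=mark_of(n,t); print(t,n,r[:2])
        if r:P[t,n]=r[0]['location']
    if (t,'top') in P and (t,'side') in P: print(t,tri(ray('top',P[t,'top']),ray('side',P[t,'side'])))
for t in("filter","coupler","carton","pulley","yellow_box","tape","wrench"):
    r=mark_of('top',t); print(t,[(atz('top',x['location'],0)[:2],x['conf']) for x in r[:2]])
a=cv2.imread('pics/top0.png');b=cv2.imread('pics/side0.png')
print(get_calibration('side'),get_calibration('top'))
cv2.imwrite('pics/both.png',cv2.resize(np.vstack([a,b]),None,fx=.62,fy=.62))
E
```

```text
knob top [{'location': [315.3, 264.1], 'conf': 0.61}]
knob side [{'location': [308.8, 222.5], 'conf': 0.59}]
knob (array([0.556 , 0.0121, 0.1961]), np.float64(0.004764354413060167))
corner top [{'location': [309.3, 246.4], 'conf': 0.71}]
corner side [{'location': [321.6, 240.3], 'conf': 0.86}]
corner (array([0.6106, 0.0247, 0.1086]), np.float64(0.0061953153962788785))
pivot top [{'location': [311.9, 262.6], 'conf': 0.95}]
pivot side [{'location': [353.9, 248.9], 'conf': 0.73}]
pivot (array([ 0.6313, -0.014 ,  0.085 ]), np.float64(0.12378889594783268))
shifter top [{'location': [314.0, 266.6], 'conf': 0.97}]
shifter side []
filter [(array([0.5967, 0.2031]), 0.86)]
coupler [(array([ 0.5714, -0.1504]), 0.73)]
carton [(array([0.7596, 0.0702]), 0.84)]
pulley [(array([ 0.7434, -0.1165]), 0.88)]
yellow_box [(array([0.5884, 0.0116]), 0.45), (array([ 0.5653, -0.4722]), 0.34)]
tape [(array([0.629 , 0.4821]), 0.81)]
wrench [(array([ 0.5621, -0.4706]), 0.68), (array([ 0.5749, -0.1444]), 0.34)]
{'fx': 523.1161935251167, 'fy': 523.1161935251167, 'cx': 316.5532544808394, 'cy': 231.32405175623086, 'D': array([0.0061, 0.    , 0.    , 0.    , 0.    ]), 'origin': array([-0.1029, -1.1663,  1.0061]), 'rotation': array([ 0.8463, -0.2195,  0.1304, -0.4675])} {'fx': 480.3766570498617, 'fy': 480.3766570498617, 'cx': 316.17557038692746, 'cy': 240.3949576541126, 'D': array([0.0318, 0.    , 0.    , 0.    , 0.    ]), 'origin': array([0.413 , 0.0355, 1.2585]), 'rotation': array([-0.7026,  0.7055, -0.074 ,  0.0567])}
```

View pics/top0.png

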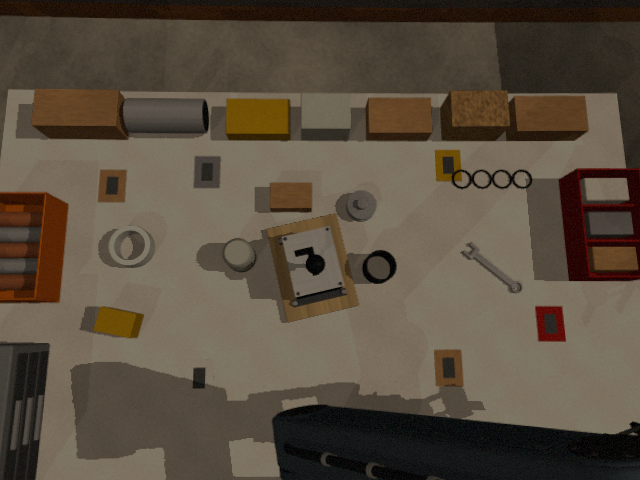

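View pics/side0.png

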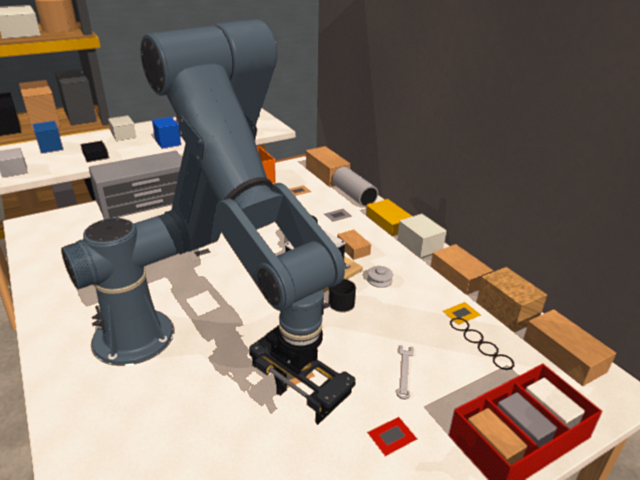

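Run:
```python
from h import *
a=cv2.imread('pics/top0.png')[200:335,245:405]
cv2.imwrite('pics/crop.png',cv2.resize(cv2.convertScaleAbs(a,alpha=1.6,beta=20),None,fx=5,fy=4.4,interpolation=cv2.INTER_CUBIC)[:600])
```

```text
(no output)
```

View pics/crop.png

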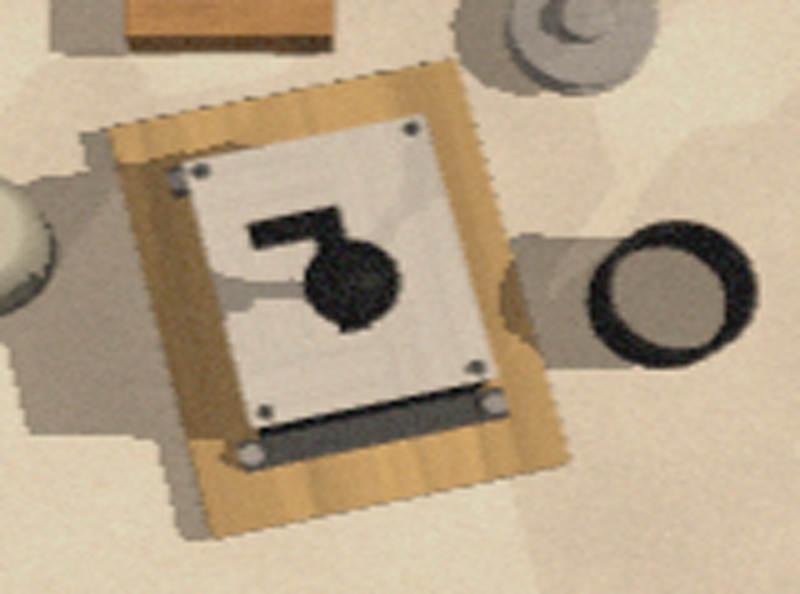

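Run:
```python
from h import *
np.set_printoptions(precision=4,suppress=True)
c=lambda p:(245+p[0]/5,200+p[1]/4.4)
for nm,pts,z,L,W in(("board",[(108,128),(457,60),(570,460),(215,538)],.018,.25,.19),("plate",[(182,168),(422,115),(497,380),(258,432)],.116,.15,.12)):
    X=np.array([atz('top',c(p),z)[:2] for p in pts]);m=np.array([[L/2,W/2],[L/2,-W/2],[-L/2,-W/2],[-L/2,W/2]])
    C=X.mean(0);H=m.T@(X-C);th=np.arctan2(H[0,1]-H[1,0],H[0,0]+H[1,1])
    r=np.array([[np.cos(th),-np.sin(th)],[np.sin(th),np.cos(th)]])
    print(nm,C,th,(X-C-(m@r.T)))
k=c((352,284))
from scipy.optimize import brentq
for k in(k,(315.3,264.1)):
  for b in(0,):
    f=lambda a:[.16*np.sin(a),.04+.16*np.cos(a)]
    for C in(C,):
      for a in np.arange(-.4,.05,.06):
        s,z=f(a);p=atz('top',k,z)[:2];l=r.T@(p-C);print(round(a,2),l,s)
```

```text
board [0.5761 0.0144] 0.2287180185527973 [[-0.0006 -0.0006]
 [-0.0019 -0.0001]
 [ 0.0016  0.0019]
 [ 0.0009 -0.0013]]
plate [0.5746 0.0149] 0.24064199902329333 [[-0.0006 -0.0001]
 [ 0.0005 -0.0001]
 [-0.0005  0.0016]
 [ 0.0006 -0.0013]]
-0.4 [-0.0168 -0.0002] -0.062306934769384086
-0.34 [-0.0172 -0.    ] -0.053357934742530304
-0.28 [-0.0176  0.0001] -0.044216903770258206
-0.22 [-0.0179  0.0003] -0.0349167396929391
-0.16 [-0.0181  0.0004] -0.02549091305827936
-0.1 [-0.0182  0.0004] -0.01597334666349251
-0.04 [-0.0183  0.0005] -0.006398293469861471
0.02 [-0.0183  0.0005] 0.003199786670933287
-0.4 [-0.0157 -0.0002] -0.062306934769384086
-0.34 [-0.0162 -0.    ] -0.053357934742530304
-0.28 [-0.0165  0.0001] -0.044216903770258206
-0.22 [-0.0168  0.0003] -0.0349167396929391
-0.16 [-0.0171  0.0004] -0.02549091305827936
-0.1 [-0.0172  0.0004] -0.01597334666349251
-0.04 [-0.0173  0.0005] -0.006398293469861471
0.02 [-0.0173  0.0005] 0.003199786670933287
```

Emit:
drive_tool([
  [-350,0,-330,0,5.3,0,0],
  [-350,0,-330,0,5.3,0,0],
  [-350,0,-330,0,5.3,0,0],
  [-350,0,-330,0,5.3,0,0],
  [-350,0,-330,0,5.3,0,0],
  [-350,0,-330,0,5.3,0,0],
  [-350,0,-330,0,5.3,0,0],
  [-350,0,-330,0,5.3,0,0],
  [-350,0,-330,0,5.3,0,0],
  [-350,0,-330,0,5.3,0,0],
], newtons=20)

```text
time: 1.95
position: [0.4276, -0.1623, 0.2228]
tool_rot: [-0.085, 0.702, -0.702, 0.085]
ft_force: [0.6, 0.0, 0.0]
grip_width: 0.0153
```

```bash
cat >> h.py <<'E'
np.set_printoptions(precision=4,suppress=True)
C=np.array([.575,.0147]);TH=.238
Rs=np.array([[np.cos(TH),-np.sin(TH)],[np.sin(TH),np.cos(TH)]])
def plan(targets):
    o=get_obs();M=R.from_quat(o['tool_rot']).as_matrix();p=o['position']
    print('t',o['time'],'local',(Rs.T@(p[:2]-C))*1e3,'z',p[2]*1e3,'F local',Rs.T@o['ft_force'][:2],o['ft_force'][2],'yaw err',M.T@np.r_[Rs[:,1],0],'w',o['grip_width'],'q',o['q'])
    for t in targets:
        w=np.r_[C+Rs@(np.array(t[:2])/1e3),t[2]/1e3]; print(t,'->',(M.T@(w-p))*1e3)
E
python3 -c "
from h import *
plan([(-70,0,222),(-70,0,165),(25,0,165)])"
```

```text
t 1.95 local [-184.9573 -137.245 ] z 222.8302763289906 F local [ 0.5892 -0.1293] 0.04712146227088856 yaw err [-0.0024  0.0004 -1.    ] w 0.015283154076888744 q [-0.6083  0.3025  1.8375  0.0008  1.0016  0.7216]
(-70, 0, 222) -> [-115.2822    0.9526 -136.9715]
(-70, 0, 165) -> [-115.2503   57.9526 -136.9474]
(25, 0, 165) -> [-210.2501   58.0056 -136.7219]
```

Emit:
drive_tool([
  [-115,0,-137,0,0,0,0],
  [-115,0,-137,0,0,0,0],
  [-115,0,-137,0,0,0,0],
  [-115,0,-137,0,0,0,0],
  [-115,0,-137,0,0,0,0],
  [-115,30,-137,0,0,0,0],
  [-115,58,-137,0,0,0,0],
  [-115,58,-137,0,0,0,0],
  [-115,58,-137,0,0,0,0],
])

```text
time: 2.85
position: [0.506, -0.0058, 0.1646]
tool_rot: [-0.084, 0.702, -0.702, 0.083]
ft_force: [0.1, 0.6, -0.2]
grip_width: 0.0005
```

```bash
python3 -c "
from h import *
plan([(-18-40,0,165),(25,0,165)])
cv2.imwrite('pics/w1.png',camera('wrist'));a=camera('top')[180:345,225:425]
cv2.imwrite('pics/t1.png',cv2.resize(a,None,fx=3.5,fy=3.5))
print(mark_of('top','knob')[:1])"
```

```text
t 2.85 local [-71.8973  -3.6317] z 164.63778683443607 F local [0.252 0.578] -0.21655687512605198 yaw err [ 0.0006  0.0003 -1.    ] w 0.0005224702167329623 q [-0.2324  0.4538  1.7867 -0.0003  0.9022  1.1012]
(-58, 0, 165) -> [-13.8946  -0.3757  -3.6405]
(25, 0, 165) -> [-96.8945  -0.4623  -3.6929]
[]
```

View pics/w1.png

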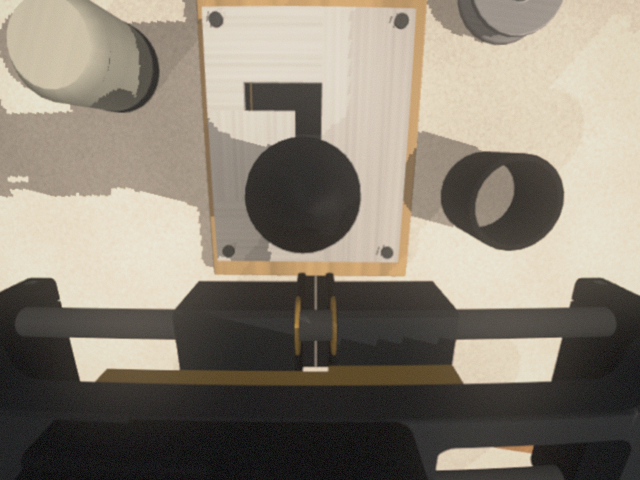

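Emit:
drive_tool([
  [-12,0,-4,0,0,0,0],
  [-20,0,-4,0,0,0,0],
  [-30,0,-4,0,0,0,0],
  [-40,0,-4,0,0,0,0],
  [-50,0,-4,0,0,0,0],
  [-60,0,-4,0,0,0,0],
  [-70,0,-4,0,0,0,0],
  [-80,0,-4,0,0,0,0],
  [-86,0,-4,0,0,0,0],
  [-90,0,-4,0,0,0,0],
])

```text
time: 4.0
position: [0.5931, 0.0203, 0.1641]
tool_rot: [-0.084, 0.702, -0.702, 0.084]
ft_force: [-1.5, -0.3, -0.8]
grip_width: 0.0005
```

```bash
python3 -c "
from h import *
plan([(28,0,165)])
cv2.imwrite('pics/w2.png',camera('wrist'))"
```

```text
t 4.0 local [18.9253  1.1475] z 164.08978964946647 F local [-1.5707  0.0914] -0.8252945400019401 yaw err [-0.0005  0.0002 -1.    ] w 0.0005117916845722485 q [-0.1539  0.5571  1.5701 -0.0001  1.0152  1.1784]
(28, 0, 165) -> [-9.0735 -0.9172  1.1515]
```

View pics/w2.png

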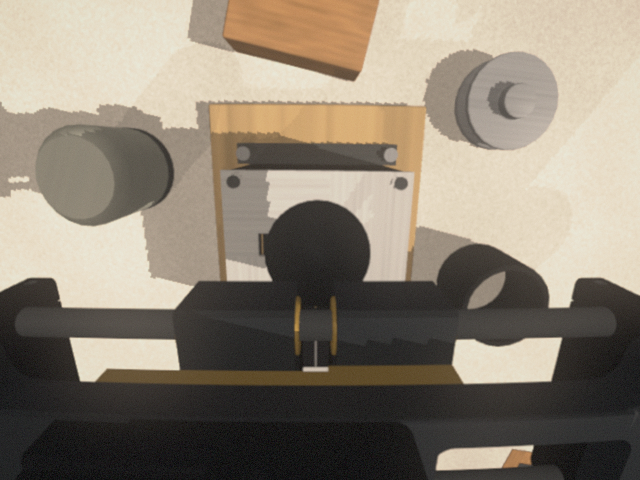

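Emit:
drive_tool([
  [-3,0,1,0,0,0,0],
  [-5,0,1,0,0,0,0],
  [-7,0,1,0,0,0,0],
  [-8,0,1,0,0,0,0],
  [-8,0,1,0,0,0,0],
])

```text
time: 4.55
position: [0.6009, 0.0211, 0.1646]
tool_rot: [-0.084, 0.702, -0.702, 0.084]
ft_force: [-1.0, -0.9, -0.8]
grip_width: 0.0003
```

Emit:
drive_tool([
  [-1,0,0,0,0,0,0],
  [-2,0,0,0,0,0,0],
  [-3,0,0,0,0,0,0],
  [-4,0,0,0,0,0,0],
  [-4,0,0,0,0,0,0],
])

```text
time: 5.05
position: [0.6044, 0.0219, 0.1644]
tool_rot: [-0.084, 0.702, -0.702, 0.084]
ft_force: [-2.3, -1.2, -1.1]
grip_width: 0.0002
```

Emit:
drive_tool([
  [-1,0,0,0,0,0,0],
  [-2,0,0,0,0,0,0],
  [-3,0,0,0,0,0,0],
  [-3,0,0,0,0,0,0],
])

```text
time: 5.45
position: [0.6056, 0.0224, 0.1641]
tool_rot: [-0.086, 0.702, -0.702, 0.082]
ft_force: [-5.2, -2.4, -0.2]
grip_width: 0.0006
```

```bash
python3 -c "
from h import *
plan([])
cv2.imwrite('pics/w3.png',camera('wrist'))"
```

```text
t 5.45 local [31.5743  0.2626] z 164.08644281110074 F local [-5.6104 -1.062 ] -0.18831663806178323 yaw err [-0.0007  0.0006 -1.    ] w 0.0006354879608610441 q [-0.1466  0.5738  1.5343 -0.0014  1.0382  1.1863]
```

View pics/w3.png

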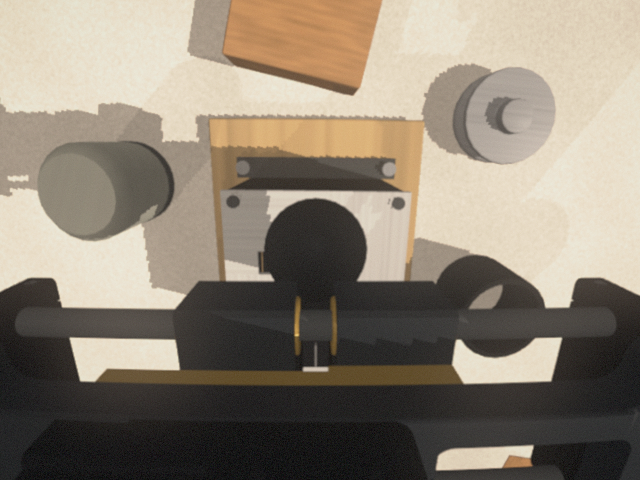

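Emit:
drive_tool([
  [18,0,0,0,0,0,0],
  [18,0,25,0,0,0,0],
  [18,0,50,0,0,0,0],
  [0,0,50,0,0,0,0],
  [-24,0,50,0,0,0,0],
  [-24,0,50,0,0,0,0],
  [-24,0,50,0,0,0,0],
])

```text
time: 6.2
position: [0.6436, -0.0202, 0.1648]
tool_rot: [0.084, -0.702, 0.702, -0.085]
ft_force: [0.2, 0.4, 0.1]
grip_width: 0.0007
```

```bash
python3 -c "
from h import *
plan([(57,29,165),(57,35,165)])
cv2.imwrite('pics/w4.png',camera('wrist'))"
```

```text
t 6.2 local [ 58.4413 -50.0628] z 164.82742224928825 F local [0.3078 0.3222] 0.12722832756424676 yaw err [-0.0007 -0.0006 -1.    ] w 0.0006919599029661102 q [-0.2047  0.6171  1.4383  0.0002  1.0843  1.1273]
(57, 29, 165) -> [  1.3868  -0.2237 -79.0636]
(57, 35, 165) -> [  1.3827  -0.2274 -85.0636]
```

View pics/w4.png

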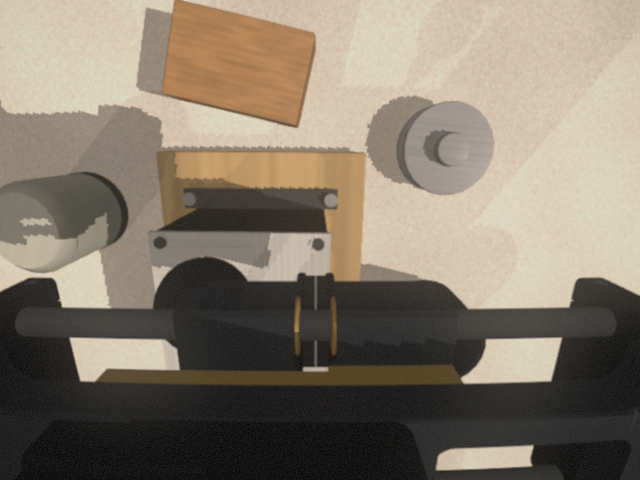

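Emit:
drive_tool([
  [1,0,-12,0,0,0,0],
  [1,0,-20,0,0,0,0],
  [1,0,-27,0,0,0,0],
  [1,0,-34,0,0,0,0],
  [1,0,-41,0,0,0,0],
  [1,0,-48,0,0,0,0],
  [1,0,-55,0,0,0,0],
  [1,0,-61,0,0,0,0],
  [1,0,-66,0,0,0,0],
  [1,0,-68,0,0,0,0],
])

```text
time: 7.25
position: [0.6245, 0.0469, 0.1634]
tool_rot: [-0.085, 0.703, -0.701, 0.083]
ft_force: [-0.1, -3.2, -1.2]
grip_width: 0.0004
```

```bash
python3 -c "
from h import *
plan([(57,29,165),(57,35,165)])"
```

```text
t 7.25 local [55.7244 19.6348] z 163.44939898757826 F local [-0.8931 -3.0734] -1.1702238622616186 yaw err [-0.0007  0.002  -1.    ] w 0.00040003491421515986 q [-0.1037  0.5985  1.4832  0.0012  1.0627  1.2278]
(57, 29, 165) -> [-1.2786 -1.5351 -9.3673]
(57, 35, 165) -> [ -1.2827  -1.5233 -15.3673]
```

Emit:
drive_tool([
  [0,0,-3,0,0,0,0],
  [0,0,-6,0,0,0,0],
  [0,0,-8,0,0,0,0],
  [0,0,-10,0,0,0,0],
  [0,0,-10,0,0,0,0],
])

```text
time: 7.75
position: [0.6233, 0.0559, 0.1646]
tool_rot: [-0.084, 0.702, -0.702, 0.084]
ft_force: [-0.1, -0.4, -0.9]
grip_width: 0.0004
```

Emit:
drive_tool([
  [0,0,-2,0,0,0,0],
  [0,0,-3,0,0,0,0],
  [0,0,-4,0,0,0,0],
  [0,0,-5,0,0,0,0],
  [0,0,-5,0,0,0,0],
])

```text
time: 8.25
position: [0.6228, 0.0579, 0.1644]
tool_rot: [0.084, -0.701, 0.704, -0.084]
ft_force: [0.2, -8.1, -4.7]
grip_width: 0.0004
```

Emit:
drive_tool([
  [0,0,-2,0,0,0,0],
  [0,0,-4,0,0,0,0],
  [0,0,-4,0,0,0,0],
  [0,0,-4,0,0,0,0],
])

```text
time: 8.65
position: [0.6226, 0.0587, 0.1643]
tool_rot: [0.084, -0.699, 0.705, -0.085]
ft_force: [1.7, -15.1, -4.8]
grip_width: 0.0001
```

```bash
python3 -c "
from h import *
plan([])
cv2.imwrite('pics/w5.png',camera('wrist'))"
```

```text
t 8.65 local [56.6055 31.5432] z 164.29082332696998 F local [ -1.8896 -15.1265] -4.846493209039954 yaw err [-0.0012 -0.0094 -1.    ] w 9.253013061168288e-05 q [-0.08    0.5949  1.4882 -0.0103  1.0557  1.2567]
```

View pics/w5.png

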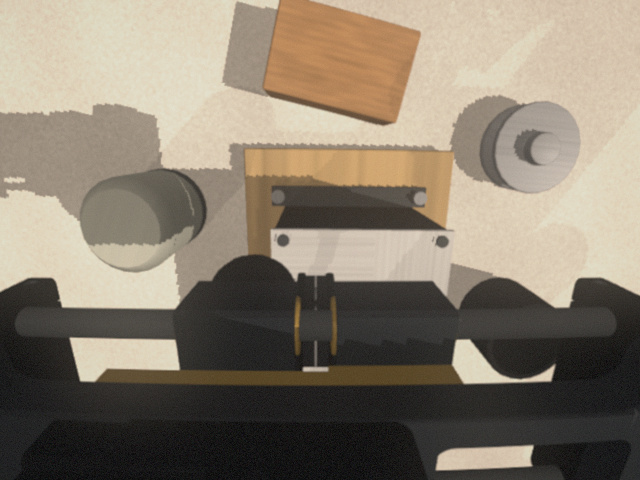

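Emit:
drive_tool([
  [0,0,20,0,0,0,0],
  [0,0,50,0,0,0,0],
  [0,-40,50,0,0,0,0],
  [0,-80,60,0,0,0,0],
  [30,-110,90,0,0,0,0],
  [60,-110,130,0,0,0,0],
  [90,-110,170,0,0,0,0],
  [120,-110,210,0,0,0,0],
  [130,-110,255,0,0,0,0],
  [130,-110,255,0,0,0,0],
])

```text
time: 9.7
position: [0.5555, -0.22, 0.2754]
tool_rot: [0.081, -0.701, 0.703, -0.083]
ft_force: [0.3, -0.3, -0.7]
grip_width: 0.0007
```

```bash
python3 -c "
from h import *
plan([])
i=camera('top');k=mark_of('top','knob')[:2];print(k)
if k: print('knob local',Rs.T@(atz('top',k[0]['location'],.178)[:2]-C)*1e3)
cv2.imwrite('pics/t5.png',cv2.resize(i[150:345,165:425],None,fx=3,fy=3))"
```

```text
t 9.7 local [ -74.2412 -223.5139] z 275.39614116153564 F local [ 0.2015 -0.3444] -0.6681630051607156 yaw err [ 0.0064 -0.0035 -1.    ] w 0.0006931296730481374 q [-0.5638  0.4331  1.4444 -0.0003  1.2594  0.7755]
[{'location': [282.2, 237.1], 'conf': 0.73}]
knob local [63.5905 57.9987]
```

View pics/t5.png

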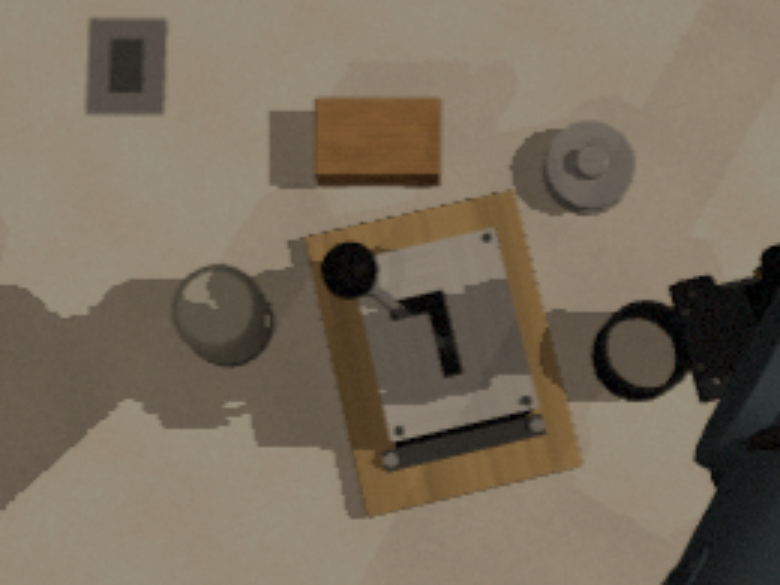

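```bash
python3 -c "
from h import *
print('knob local',Rs.T@(atz('top',(165+349/3,150+270/3),.178)[:2]-C)*1e3)
print(hand_in())"
```

```text
knob local [57.489 61.467]
the job is handed in; nothing more can be done
None
```

The lever is in the last gear position, at the end of the short leg, and I handed the job in at about 10 s of robot time. I pushed with shut fingers only. First I pushed the knob from behind to the corner stop, then from the right to the end of the short leg. I then backed the arm away until it was clear.

**Stops:** I felt both: about 6 N at the corner and about 15 N at the end of the short leg, with the finger no longer advancing.

**Last picture:** The stem sits at the end of the slot. My reading of the knob centre is (57, 61) mm in the shifter's frame, against about (55, 61) mm expected at the stop.

**Disagreement:** The network put the knob at (64, 58) mm. That is 7 mm too far along x and beyond what the slot allows. I trusted the picture and the force at the stop instead.

**Loose parts:** The filter, coupler, carton and pulley stand where they were in that picture. The yellow box, tape and wrench were outside it, but the arm came nowhere near the yellow box or tape and passed well above the wrench's area. I did not measure any part's displacement.

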